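# Fetch a figurine from the finds drawer and stand it on the scanning turntable

## Robot

A 6-joint arm with a two-finger parallel gripper is mounted at the origin on the work surface. World frame = base frame: x ahead of the robot, y to its left, z up, the work surface at z = 0. Lengths are in m, angles in rad, forces in N, time in s.
With the tool pointing down it reaches from about 0.4 to 0.825 m from the base axis. Payload 7 kg.
Tool frame: the origin (TCP) lies at the very end of the fingers, on their centre line; the grasp point (between the pads) lies 19 mm behind it (arm.pinch_z is the z of the grasp point in the tool frame, in m); z points along the fingers, y is the direction in which the jaws open and shut (so a half turn about z gives the same grasp; the last joint's range is limited). The gripper opens to 88 mm and grips with 3 to 60 N. Pads are 19 mm wide; open, the fingers measure 130 mm over their backs; the gripper's body (78 mm by 193 mm) begins 47 mm behind the grasp point.
Start: joints at [1.594, 0.359, 0.012, 0, -1.224, -0.288], TCP at [0.177, 0.651, 0.227] pointing down, gripper open.
Joint ranges: [-3.07, 3.07], [-1.43, 2.12], [-1.02, 1.25], [-3.03, 1.67], [-3.05, -0], [-3.03, 3.03]. Speed limits (rad/s): [2.39, 2.39, 3.01, 3.14, 3.14, 3.14].

## Interface

Orientations are given as [roll, pitch, yaw] about the fixed x, y, z axes, in that order (R = Rz(yaw) Ry(pitch) Rx(roll)).
In Python, from station import arm gives the robot as it stands.
- The arm moves only by the tool drive_tool, never from a script. Its argument "targets" is a list of rows, each a list of 6 numbers: the shift along the world's x, y, z in units of 0.04 m (1.0 is 0.04 m), then the turn, a rotation vector about the world's x, y, z in units of 6 degrees (1.0 is 6 degrees). In form: [[x, y, z, wx, wy, wz], ...]. A call has 1 to 5 rows; each row shifts and turns the commanded pose from where the row before left it; what a row does not reach is not made up. A row lasts 1/8 s, in which the tool goes at most 62.5 mm and 10.7 degrees, less where a joint would pass 70% of its speed; a pose out of reach is approached as far as the arm can. A call with a number of a shift or a turn outside -1 to 1 is refused whole. A call with a gripper value outside its range is refused whole. "claw" is the opening, from 0 (shut) to 1 (fully open), set as the call begins (left out, the last holds). The fingers move at their own pace and stop on an object; "newtons" is the grip in N (left out, the last holds). Time passes only in rows, so rows that do not move let the fingers close. It gives the time, the measured TCP pose, the force and the opening at its end, in the units of the state.
- arm.get_state(): the state, without advancing time (a new reading comes with each control period).
- arm.grab_frame(name): name is "scene" or "top" or "wrist"; returns (picture, depth): 480x640x3 uint8, red, green, blue; 480x640 float32, m along the optical axis (not along the pixel's ray), 0 where there is no reading.
- arm.get_calibration(name): a dict with "mtx" (3x3 intrinsics, pixels), "origin" and "rotation" of the camera in the world. Camera axes: x right, y up, looking along -z (the intrinsics and any distortion apply to the point x, -y, -z); pixel columns grow to the right and rows downward; lengths in m; the calibration is good to about 2 mm. A picture is of the moment at which its call begins: read the wrist's pose just before it. get_calibration takes no time and is no camera call; for the wrist camera it gives the pose at the moment of the call.
- arm.job_done(): hands the job in, once; it reports no verdict.
Trained networks look in the newest picture that a camera, given by its name, has taken for a name from the list of things; names that differ only in an ending like _2 or _b are one class to them, and where a whole thing is asked for, a point or a joint stands for the part that bears it (a point fixed in the world has none). Each returns a list of dicts, best first, with "score" (0 to 1); they miss things now and then, are a little off and sometimes report something else, mostly with a low value. They report only what shows in the picture. A call takes as long as a camera call.
- arm.search_frame(target, camera): "point" ([x, y, z] in m, in the coordinates of the camera as it stood for that picture, good to about 4 mm: the middle of the surface that is visible of it).
- arm.cut_out(target, camera): "pixels" (480x640 bool, what is visible of it).
- arm.landmark_of(target, camera): "point" ([x, y, z] in m, in the coordinates of the camera as it stood for that picture, good to about 4 mm: a listed point, or the origin of a listed thing).
The state is a dict: "t": time; "q": joint angles; "qd": joint speeds; "joint_efforts": joint torques, N m; "eef_pos": TCP position; "ee_rot": TCP orientation; "force": force on the tool from outside, world axes, zero at the start; "moment": the same for the moment, N m; "width": finger opening in m.
Only numpy, scipy, OpenCV 4.12 (cv2) and the standard library are available. Lean on these libraries where they do the work, as an engineer would, in place of code of your own. Each camera call takes 0.05 s, during which the arm holds its last target. There are 200 camera calls.

## Task

The next find to scan is the terracotta figurine lying in the top drawer of the small steel cabinet: open the drawer, lift the figurine out, lay it down flat on the turntable or the desk and let go, then take a fresh hold and stand it upright on its foot in the middle of the turntable, setting it down gently. Shut the top drawer fully, then press the round start key on the turntable's panel until it gives, and let go. The oil lamp stays in the drawer; leave the scanner, the mouse and the square stop key alone.

Things in the scene. Friction and masses are not known exactly. Their poses are not given: they have to be found in the camera images.
- cabinet: Grey steel cabinet, two white-fronted drawers, 285 deep, 280 wide, 160 high, fixed. Origin: on the desk under the middle of the closed drawers' front faces; x points into the cabinet, z up. The flat top begins 15 mm behind the fronts; a flat drive (22 high) is fixed on it from 130 mm back. Stands left or right of the robot's centre line (the turntable on the other side), turned up to 0.12 rad.
- drawer0 (a joint): Top drawer, slide, m: 0 = shut, grows as it is pulled along the cabinet's -x, stops at 0.18; starts 0.03 to 0.06 ajar. Friction about 2 N; stays where it is left. Its front is 276 wide, 65 high, 15 thick, upper edge 15 mm below the cabinet's top.
- handle (a point): Middle of the top drawer's steel bar handle: a round bar 11 mm thick, 120 long, along the cabinet's y axis, its axis 35 mm in front of the drawer front and 38 mm below the cabinet's top. The point moves with the drawer; axes as the cabinet's. The lower drawer has the same handle 69 mm lower.
- drawer_floor (a point): Point on the top drawer's foam floor (upper face, 92 mm above the desk), on its middle line, 75 mm behind the drawer's front face; moves with the drawer, axes as the cabinet's. Clear inside 236 long (from 15 behind the front face), 248 wide, side walls 33 high, front wall 53; a foam divider 5 thick, 28 high runs lengthwise down the middle: two compartments 121 wide.
- figurine_mid (a point): Terracotta figurine of a standing draped woman, 122 tall, 0.2 to 0.33 kg. The point is on its axis, 61 mm above its underside. Own axes: z foot to head, x towards the flat back (20 mm from this point), y sideways. Body and shoulders have flat parallel sides 44 apart in y, from 14 to 94 mm above the underside, reaching 14 mm in front of the axis and 20 behind; round head, 28 across, on top.
- turntable: Scanning turntable, fixed to the desk, motor-locked (does not turn by hand): white round platter 240 across, top 45 mm above the desk, on a round base, with a low key panel (130 wide, 24 high) reaching 175 mm from the centre along its own -x. Origin: on the desk under the platter's centre; turned by up to 0.4 rad.
- platter (a point): Centre of the platter's upper face; axes as the turntable's.
- start_key (a joint): Start key: flat round membrane key 34 across, on the panel. Slide, m: 0 = free, 0.002 = fully down; moves from about 2 N on, has given (0.001) at 4.5 N and is fully down at 7 N, springs back.
- start_top (a point): Centre of the round start key's upper face, 27 mm above the desk, 3 mm proud of the panel, 148 mm in front of the platter's centre and 31 mm to its own +y; z up.
- stop_key (a joint): Stop key: flat square membrane key 28 by 28, 62 mm from the start key (turntable's -y side). Same travel and spring as the start key. Not to be pressed.
- lamp_mid (a point): Terracotta oil lamp, round body 72 across with a spout and a small loop handle, 115 long, 27 high; the point is 13 mm above its underside. Lies in the other compartment of the top drawer and stays there.
- scanner_mid (a point): Blue hand scanner standing on its black dock between cabinet and turntable: 130 (x) by 62 (y), 201 high, loose; the point is 100 mm above the desk, on its middle.
- mouse_mid (a point): Black computer mouse on the desk, 104 (x) by 60 by 34 high; the point is 17 mm above the desk.
- figurine_head (a point): Middle of the figurine's round head, 46 mm above figurine_mid along its axis and 6 mm towards the back. Its foot plate is 58 (y) by 44 (x: 24 in front of the axis, 20 behind), 14 thick. It starts lying on its back in one compartment of the top drawer, head roughly to the drawer's front, its mid point 90 to 135 mm behind the front face, mostly hidden while the drawer is in.

How it is judged:
On the way, in this order (a step that is already met when the one before it is completed fails the run):
1. the top drawer is pulled open by more than 120 mm (value of joint drawer0 above 0.12 m), for 0.1 s.
2. the figurine lies flat and let go outside the drawer, on the turntable or the desk (height (world z) of figurine_mid below 0.09 m and angle between figurine_mid's own z axis and vertical above 1.3 rad and contact force between the fingers and figurine below 0.1 N), for 0.2 s.
3. the figurine stands upright on the platter, within 40 mm of its middle, and is let go (angle between figurine_mid's own z axis and vertical below 0.1 rad and horizontal distance between figurine_mid and platter below 0.04 m and z of figurine_mid in the frame of platter between 0.055 and 0.066 m and contact force between the fingers and figurine below 0.1 N), for 0.2 s.
4. with the top drawer shut, the start key is pressed until it gives (value of joint drawer0 below 0.006 m and value of joint start_key above 0.001 m), for 0.05 s.
At the end, for the whole second after the job is handed in: The figurine stands upright (within 0.1 rad) on the platter, within 40 mm of its middle; the top drawer is shut to within 6 mm with the oil lamp lying in it; the start key has been pressed and has sprung back (angle between figurine_mid's own z axis and vertical below 0.1 rad and horizontal distance between figurine_mid and platter below 0.04 m and z of figurine_mid in the frame of platter between 0.055 and 0.066 m and value of joint drawer0 below 0.006 m and value of joint start_key below 0.0006 m and z of lamp_mid in the frame of drawer_floor between 0 and 0.03 m and horizontal distance between lamp_mid and drawer_floor below 0.2 m); the robot touches nothing.
It fails at once if the scanner or the mouse is shifted by more than 25 mm, or the scanner tipped (distance of any of scanner_mid, mouse_mid from where it was at the start of the episode above 0.025 m or angle between scanner_mid's own z axis and vertical above 0.25 rad).
It fails at once if the stop key is pressed (value of joint stop_key above 0.001 m).
It fails at once if the oil lamp is lifted out of the drawer (z of lamp_mid in the frame of drawer_floor above 0.05 m).
It fails at once if the figurine is dropped or falls over (moves faster than 0.5 m/s out of the fingers while the drawer is not being moved) (linear speed of figurine above 0.5 m/s and contact force between the fingers and figurine below 0.1 N and velocity of joint drawer0 between -0.25 and 0.25 m/s).
It fails at once if the figurine is banged or pressed down on the turntable or the desk with more than 90 N (contact force between figurine and turntable above 90 N or contact force between figurine and table above 90 N).
It also fails if it takes over 72 s, if anything falls off the work surface, if the arm or the gripper's body presses on something with over 40 N, if the wrist force passes 120 N, or if a joint passes its speed limit or range.

## Working session

There is one attempt and no reset: what is moved stays moved. The work goes in short steps, Python scripts to look and compute and a tool call to move; the robot and the scene stay as the last step left them, time stands still between calls to the robot, and variables do not carry over. Pictures are saved under pics/ and viewed, about 8 in all and at most 12, crops included, and the job is handed in when it is done.

Besides the shell and the picture viewer there is one more tool, called after "Call:" as name(argument=value, ...) on one line, values as JSON. drive_tool: Moves the arm, as the interface text tells. Shifts and turns lie within -1 to 1; 1 stands for 0.04 m of shift or 6 degrees of turn. Its arguments: {"type":"object","properties":{"targets":{"type":"array"},"claw":{"type":"number"},"newtons":{"type":"number"}},"required":["targets"]}

```bash
ls; mkdir -p pics; cat > h.py <<'E'
import numpy as np, cv2
from station import arm
from scipy.spatial.transform import Rotation as R
def st():
    s=arm.get_state(); print('t',round(s['t'],2),'q',np.round(s['q'],2),'p',np.round(s['eef_pos'],4),'rpy',np.round(s['ee_rot'],3),'F',np.round(s['force'],1),'w',round(s['width'],4)); return s
def w(c,p): return np.array(c['origin'])+np.array(c['rotation'])@np.array(p)
def cloud(c,d):
    v,u=np.indices(d.shape); m=np.array(c['mtx'])
    P=np.stack([(u-m[0,2])/m[0,0]*d,-(v-m[1,2])/m[1,1]*d,-d],-1)
    return P@np.array(c['rotation']).T+np.array(c['origin'])
def lm(name,cam,c,f='landmark_of'):
    for r in getattr(arm,f)(name,cam)[:2]: print(cam,name,f[:4],round(r['score'],2),np.round(w(c,r['point']),4))
E
python3 - <<'E'
from h import *
s=st()
ims=[]
for cam in ['scene','top']:
    c=arm.get_calibration(cam); im,d=arm.grab_frame(cam); ims.append(im)
    np.savez('pics/%s0.npz'%cam,im=im,d=d)
    print(cam,c['origin'], 'dist' in str(c.keys()), c.keys())
    for n in ['cabinet','handle','drawer_floor','figurine_mid','figurine_head','turntable','platter','start_top','lamp_mid','scanner_mid','mouse_mid']: lm(n,cam,c)
for i,n in enumerate(['scene','top']): cv2.imwrite('pics/%s0.png'%n,ims[i][:,:,::-1])
cv2.imwrite('pics/both0.png',cv2.resize(np.vstack([ims[0],ims[1]]),(400*1,600))[:,:,::-1])
E
```

```text
pics
t 0.0 q [ 1.59  0.36  0.01 -0.   -1.22 -0.29] p [0.1766 0.651  0.2256] rpy [ 3.14  -0.    -0.265] F [ 0.9 -0.1 -0.5] w 0.0875
scene [0.96014008 0.25299922 0.71675453] False dict_keys(['mtx', 'origin', 'rotation'])
scene handle land 0.92 [-0.914  -1.6211 -1.1574]
scene handle land 0.75 [-0.4732 -1.1803 -0.7165]
scene turntable land 0.95 [-0.532  -1.2391 -0.7754]
scene platter land 0.61 [-0.53   -1.2372 -0.7734]
scene platter land 0.58 [-0.4425 -1.1496 -0.6859]
scene start_top land 0.58 [-0.4719 -1.179  -0.7153]
scene scanner_mid land 0.76 [-0.6098 -1.3169 -0.8531]
scene mouse_mid land 0.78 [-0.9257 -1.6329 -1.1691]
top [ 0.38787433 -0.00639238  0.91375332] False dict_keys(['mtx', 'origin', 'rotation'])
top cabinet land 0.75 [1.9359 1.5417 2.4618]
top cabinet land 0.19 [1.7528 1.3585 2.2787]
top handle land 0.73 [1.7214 1.3272 2.2473]
top drawer_floor land 0.8 [1.8059 1.4117 2.3318]
top figurine_head land 0.5 [1.7644 1.3701 2.2903]
top turntable land 0.58 [1.8179 1.4237 2.3438]
top turntable land 0.56 [1.801  1.4067 2.3269]
top platter land 0.77 [1.7614 1.3671 2.2873]
top start_top land 0.59 [1.7081 1.3138 2.2339]
top start_top land 0.46 [1.7626 1.3683 2.2885]
top mouse_mid land 0.95 [1.792  1.3977 2.3179]
```

```bash
python3 - <<'E'
import re
s=open('h.py').read()
s=s.replace("def w(c,p)","def rot(c): return R.from_euler('xyz',c['rotation']).as_matrix()\ndef w(c,p)").replace("np.array(c['rotation'])@","rot(c)@").replace("np.array(c['rotation']).T","rot(c).T")
open('h.py','w').write(s)
E
python3 - <<'E'
from h import *
for cam in ['scene','top']:
    c=arm.get_calibration(cam); print(cam,c['rotation'],np.round(c['mtx'],1).tolist())
    z=np.load('pics/%s0.npz'%cam); P=cloud(c,z['d']); print(np.round(P[::160,::160],3).tolist())
    for n in ['cabinet','handle','drawer_floor','figurine_mid','figurine_head','turntable','platter','start_top','lamp_mid','scanner_mid','mouse_mid']: lm(n,cam,c)
st()
E
```

```text
scene [0.65534771 0.00755071 2.09537376] [[458.8, 0.0, 316.5], [0.0, 458.8, 245.8], [0.0, 0.0, 1.0]]
[[[0.069, -1.564, -0.033], [-1.243, -2.236, -0.697], [-0.78, -0.744, -0.187], [-0.082, 0.046, 0.261]], [[0.684, -0.627, 0.112], [0.448, -0.468, -0.001], [0.266, -0.145, 0.0], [0.084, 0.174, -0.001]], [[0.905, -0.43, -0.0], [0.808, -0.086, 0.16], [0.626, 0.061, 0.003], [0.515, 0.299, 0.044]]]
scene handle land 0.92 [ 0.539  -0.2127  0.1231]
scene handle land 0.75 [0.4755 0.3215 0.0271]
scene turntable land 0.95 [ 0.5985  0.2368 -0.0031]
scene platter land 0.61 [ 0.6011  0.2362 -0.0027]
scene platter land 0.58 [0.6016 0.2409 0.0464]
scene start_top land 0.58 [0.4755 0.3208 0.0284]
scene scanner_mid land 0.76 [0.6445 0.0032 0.0997]
scene mouse_mid land 0.78 [ 0.4337 -0.0125  0.0181]
top [ 0.24398468 -0.00306591 -1.59300456] [[494.5, 0.0, 319.2], [0.0, 494.5, 243.9], [0.0, 0.0, 1.0]]
[[[1.82, 1.215, -0.75], [1.812, 0.587, -0.755], [1.797, -0.046, -0.752], [1.78, -0.678, -0.747]], [[0.8, 0.615, 0.0], [0.793, 0.297, 0.002], [0.787, -0.02, 0.001], [0.711, -0.279, 0.162]], [[0.484, 0.573, 0.0], [0.475, 0.273, 0.024], [0.468, -0.012, 0.033], [0.465, -0.306, 0.002]]]
top cabinet land 0.75 [ 0.61   -0.2132  0.0008]
top cabinet land 0.19 [0.6067 0.2334 0.0441]
top handle land 0.73 [ 0.5397 -0.215   0.1227]
top drawer_floor land 0.8 [ 0.6495 -0.2126  0.0944]
top figurine_head land 0.5 [ 0.6247 -0.1491  0.1047]
top turntable land 0.58 [0.6035 0.233  0.0013]
top turntable land 0.56 [ 0.6456 -0.2131  0.0967]
top platter land 0.77 [0.6076 0.2329 0.0389]
top start_top land 0.59 [0.4715 0.3184 0.026 ]
top start_top land 0.46 [ 0.6249 -0.1516  0.1063]
top mouse_mid land 0.95 [ 0.4358 -0.0102  0.0177]
t 2.3 q [ 1.59  0.36  0.01  0.   -1.22 -0.29] p [0.1767 0.6515 0.2266] rpy [-3.142 -0.    -0.265] F [ 0.4 -0.3 -0.1] w 0.0878
```

View pics/both0.png

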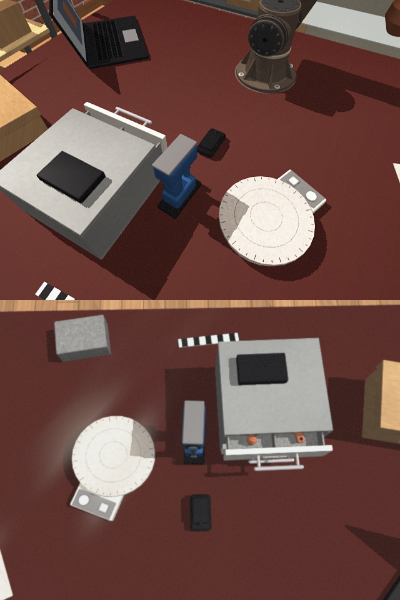

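```bash
python3 - <<'E'
from h import *
for cam in ['top','scene']:
    c=arm.get_calibration(cam); z=np.load('pics/%s0.npz'%cam); P=cloud(c,z['d']).reshape(-1,3)
    P=P[(z['d'].ravel()>0)]
    m=(abs(P[:,2]-0.16)<.004)&(P[:,0]>.5)&(P[:,0]<1)&(P[:,1]<-.04)&(P[:,1]>-.42)
    Q=P[m,:2].astype(np.float32); r=cv2.minAreaRect((Q*1000)); print(cam,'top',m.sum(),np.median(P[m,2]),r,np.round(cv2.boxPoints(r)).tolist())
    # platter
    m=(abs(P[:,2]-0.045)<.004)&(abs(P[:,0]-.605)<.15)&(abs(P[:,1]-.235)<.15)
    Q=(P[m,:2]*1000).astype(np.float32); print('platter',np.median(P[m,2]),cv2.minEnclosingCircle(Q), cv2.fitEllipse(cv2.convexHull(Q)))
    # handle bar: points z .115-.13 in front
    m=(abs(P[:,2]-0.125)<.008)&(P[:,0]>.5)&(P[:,0]<.56)&(P[:,1]<-.1)&(P[:,1]>-.33)
    Q=P[m]; print('handle',len(Q),np.round(Q.mean(0),4),np.round(np.polyfit(Q[:,1],Q[:,0],1),4),Q[:,1].min(),Q[:,1].max(),np.percentile(Q[:,2],[5,50,95]))
    # mouse, scanner extents
    m=(P[:,2]>.02)&(P[:,2]<.045)&(abs(P[:,0]-.435)<.09)&(abs(P[:,1]+.01)<.07); print('mouse',np.round(P[m].min(0),3),np.round(P[m].max(0),3))
    m=(P[:,2]>.17)&(P[:,2]<.21)&(abs(P[:,0]-.645)<.12)&(abs(P[:,1])<.05); print('scan',np.round(P[m].min(0),3),np.round(P[m].max(0),3))
    m=(P[:,2]>.096)&(P[:,2]<.15)&(abs(P[:,0]-.62)<.04)&(abs(P[:,1]+.15)<.055); Q=P[m];print('fig',len(Q),np.round(np.percentile(Q,[2,50,98],axis=0),3).tolist())
E
```

```text
top top 20919 0.1610332826101155 ((759.0526123046875, -214.13790893554688), (271.6676025390625, 281.4508056640625), 1.2786115407943726) [[620.0, -76.0], [626.0, -358.0], [898.0, -352.0], [892.0, -70.0]]
platter 0.04540255255886294 ((603.8023681640625, 234.81532287597656), 120.2647476196289) ((603.5485229492188, 234.79025268554688), (238.56716918945312, 239.4540557861328), 148.63844299316406)
handle 622 [ 0.5412 -0.217   0.127 ] [-0.0158  0.5378] -0.28205601135317027 -0.15351669833977727 [0.12382652 0.12711016 0.12991339]
mouse [ 0.386 -0.042  0.02 ] [0.486 0.016 0.04 ]
scan [ 0.584 -0.029  0.17 ] [0.701 0.03  0.206]
fig 594 [[0.58, -0.202, 0.096], [0.587, -0.154, 0.144], [0.636, -0.099, 0.148]]
scene top 22411 0.16046020204389033 ((756.8029174804688, -210.6163787841797), (270.7789001464844, 283.14166259765625), 1.2742376327514648) [[618.0, -72.0], [625.0, -355.0], [895.0, -349.0], [889.0, -66.0]]
platter 0.045606754955815565 ((600.8739013671875, 239.02784729003906), 121.0472183227539) ((601.7258911132812, 238.87445068359375), (238.24508666992188, 239.9727020263672), 79.17291259765625)
handle 431 [ 0.5415 -0.2102  0.126 ] [-0.0168  0.538 ] -0.27900028583107706 -0.1492566997609054 [0.12172756 0.12645796 0.12902184]
mouse [ 0.384 -0.036  0.02 ] [0.485 0.02  0.041]
scan [ 0.586 -0.024  0.17 ] [0.699 0.035 0.204]
fig 902 [[0.581, -0.203, 0.105], [0.586, -0.15, 0.131], [0.588, -0.098, 0.147]]
```

Call:
drive_tool(targets=[[0.8,-0.6,0.5,0,0,-1],[0.8,-0.8,0.5,0,0,-1],[0.6,-1,0.3,0,0,-1],[0.6,-1,0,0,0,-1],[0.6,-1,0,0,0,-1]], claw=0.6)

```text
t: 2.92
eef_pos: [0.3133, 0.4741, 0.2789]
ee_rot: [-3.141, 0.0, -0.792]
force: [1.3, -0.6, -0.5]
width: 0.053
```

Call:
drive_tool(targets=[[0.6,-1,0,0,0,-1],[0.6,-1,0,0,0,-1],[0.5,-1,0,0,0,-1],[0.4,-1,0,0,0,-1],[0.4,-1,0,0,0,-1]])

```text
t: 3.55
eef_pos: [0.413, 0.2741, 0.2788]
ee_rot: [-3.141, 0.0, -1.315]
force: [0.4, 0.3, -0.0]
width: 0.0525
```

Call:
drive_tool(targets=[[0.2,-0.9,0,0,0,-0.5],[0.2,-1,0,0,0,-0.5],[0.2,-1,0,0,0,-0.5],[0.2,-1,0,0,0,-0.5],[0.2,-1,0,0,0,-0.2]], claw=0.25)

```text
t: 4.18
eef_pos: [0.4527, 0.0782, 0.2789]
ee_rot: [-3.141, 0.0, -1.543]
force: [0.5, 0.3, -0.1]
width: 0.0223
```

Call:
drive_tool(targets=[[0.3,-1,0,0,0,0],[0.3,-1,0,0,0,0],[0.3,-1,0,0,0,0],[0.3,-1,0,0,0,0],[0.3,-1,0,0,0,0]])

```text
t: 4.8
eef_pos: [0.513, -0.122, 0.2788]
ee_rot: [-3.141, 0.0, -1.542]
force: [-0.4, 0.2, 1.3]
width: 0.0216
```

Call:
drive_tool(targets=[[0.4,-1,-0.5,0,0,0],[0.3,-1,-0.7,0,0,0],[0,-0.3,-0.6,0,0,0],[0,0,0,0,0,0]])

```text
t: 5.3
eef_pos: [0.5393, -0.2133, 0.2044]
ee_rot: [3.137, 0.001, -1.544]
force: [-0.2, -0.9, 0.3]
width: 0.0219
```

```bash
python3 - <<'E'
from h import *
c=arm.get_calibration('wrist'); im,d=arm.grab_frame('wrist'); cv2.imwrite('pics/w1.png',im[:,:,::-1]); np.savez('pics/w1.npz',im=im,d=d)
lm('handle','wrist',c); lm('figurine_mid','wrist',c); lm('figurine_head','wrist',c);lm('lamp_mid','wrist',c)
st(); print(c['origin'])
P=cloud(c,d); P=P[d>0]
m=(abs(P[:,2]-0.125)<.006)&(P[:,0]>.5)&(P[:,0]<.56)&(P[:,1]<-.1)&(P[:,1]>-.33); Q=P[m]
if len(Q): print(len(Q),Q.mean(0),np.polyfit(Q[:,1],Q[:,0],1),Q.min(0),Q.max(0))
E
```

```text
wrist handle land 0.59 [ 0.5378 -0.2223  0.1214]
wrist figurine_head land 0.62 [ 0.621  -0.1541  0.108 ]
t 5.55 q [-0.04  0.22 -0.23  0.   -1.12  0.07] p [ 0.5414 -0.212   0.2081] rpy [-3.139 -0.    -1.541] F [ 0.3  0.3 -0.1] w 0.0218
[ 0.54225752 -0.2957447   0.36224614]
3177 [ 0.54078214 -0.22465335  0.12563135] [-0.03295149  0.53337947] [ 0.53250837 -0.28272405  0.12033388] [ 0.55998228 -0.153683    0.1287676 ]
```

View pics/w1.png

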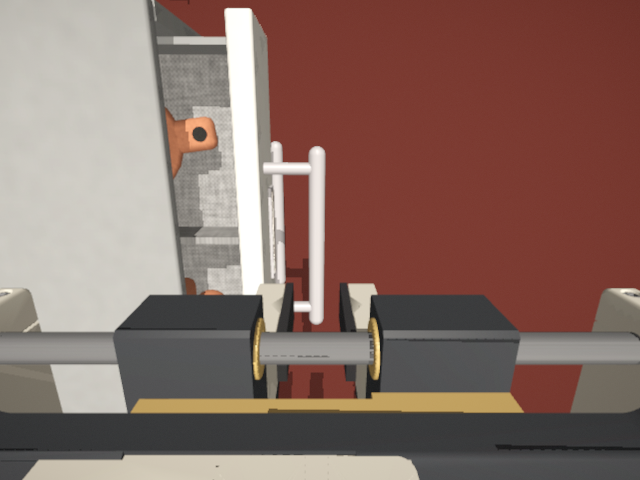

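Call:
drive_tool(targets=[[0,0,-0.8,0,0,0],[0,0,-0.8,0,0,0],[0,0,-0.5,0,0,0],[0,0,-0.4,0,0,0],[0,0,0,0,0,0]])

```text
t: 6.18
eef_pos: [0.5404, -0.2121, 0.1062]
ee_rot: [3.141, 0.0, -1.542]
force: [-0.4, 0.7, 0.4]
width: 0.0219
```

Call:
drive_tool(targets=[[0,0,0,0,0,0],[0,0,0,0,0,0],[0,0,0,0,0,0]], claw=0, newtons=30)

```text
t: 6.55
eef_pos: [0.5409, -0.2126, 0.1075]
ee_rot: [-3.14, -0.0, -1.542]
force: [-2.3, 1.9, 5.4]
width: 0.0099
```

Call:
drive_tool(targets=[[-0.3,-0.01,0,0,0,0],[-0.5,-0.01,0,0,0,0],[-0.6,-0.01,0,0,0,0],[-0.6,-0.01,0,0,0,0],[-0.6,-0.01,0,0,0,0]])

```text
t: 7.18
eef_pos: [0.4374, -0.2149, 0.1075]
ee_rot: [-3.138, -0.001, -1.542]
force: [2.9, -1.1, 3.1]
width: 0.0096
```

Call:
drive_tool(targets=[[-0.5,-0.01,0,0,0,0],[-0.3,-0.01,0,0,0,0],[-0.1,0,0,0,0,0],[0,0,0,0,0,0]])

```text
t: 7.68
eef_pos: [0.4004, -0.2157, 0.1074]
ee_rot: [-3.141, -0.001, -1.542]
force: [-2.5, 0.6, 10.9]
width: 0.0097
```

Call:
drive_tool(targets=[[0,0,0,0,0,0],[0,0,0,0,0,0]], claw=0.24)

```text
t: 7.92
eef_pos: [0.3999, -0.2152, 0.1062]
ee_rot: [3.14, 0.0, -1.543]
force: [-0.7, -0.4, 0.2]
width: 0.0199
```

Call:
drive_tool(targets=[[0,0,0.6,0,0,0],[0,0,1,0,0,0],[0,0,1,0,0,-1],[0.4,0.5,0.6,0,0,-1],[0.5,0.5,0,0,0,-1]])

```text
t: 8.55
eef_pos: [0.4376, -0.1751, 0.2364]
ee_rot: [-3.138, 0.001, -1.861]
force: [0.5, -1.1, 0.3]
width: 0.0211
```

Call:
drive_tool(targets=[[0.5,0.4,0,0,0,-1],[0.5,0.2,0,0,0,-1],[0.4,0,0,0,0,-1],[0,0,0,0,0,-1],[0,0,0,0,0,-1]], claw=0.75)

```text
t: 9.18
eef_pos: [0.4922, -0.1512, 0.2336]
ee_rot: [3.14, -0.001, -2.384]
force: [-0.4, -0.2, -0.4]
width: 0.0633
```

Call:
drive_tool(targets=[[0,0,0,0,0,-1],[0,0,0,0,0,-1],[0,0,0,0,0,-1],[0,0,0,0,0,-1],[0,0,0,0,0,-1]])

```text
t: 9.8
eef_pos: [0.4921, -0.1512, 0.2338]
ee_rot: [3.141, -0.001, -2.907]
force: [0.3, -0.1, -0.0]
width: 0.0659
```

```bash
python3 - <<'E'
from h import *
c=arm.get_calibration('wrist'); im,d=arm.grab_frame('wrist'); cv2.imwrite('pics/w2.png',im[:,:,::-1]); np.savez('pics/w2.npz',im=im,d=d,o=c['origin'],r=c['rotation'],k=c['mtx'])
for n in ['figurine_mid','figurine_head','drawer_floor']: lm(n,'wrist',c)
r=arm.cut_out('figurine_mid','wrist'); P=cloud(c,d)
if r:
    m=r[0]['pixels']&(d>0); Q=P[m]; print(r[0]['score'],m.sum()); Q=Q[(Q[:,2]>.09)&(Q[:,2]<.15)]
    print(np.round(np.percentile(Q,[1,50,99],axis=0),3)); b=cv2.minAreaRect((Q[:,:2]*1000).astype(np.float32)); print(b,cv2.boxPoints(b).round().tolist())
    np.savez('pics/seg2.npz',Q=Q)
st()
E
```

```text
wrist figurine_mid land 0.59 [ 0.5249 -0.16    0.1108]
wrist figurine_head land 0.63 [ 0.4836 -0.1557  0.1062]
wrist figurine_head land 0.59 [ 0.5291 -0.2833  0.1026]
wrist drawer_floor land 0.96 [ 0.5113 -0.2182  0.0954]
0.59 6476
[[ 0.471 -0.185  0.102]
 [ 0.528 -0.16   0.127]
 [ 0.577 -0.136  0.135]]
((524.4627685546875, -160.46746826171875), (111.8392105102539, 55.440391540527344), 0.1905025839805603) [[468.0, -133.0], [469.0, -188.0], [580.0, -188.0], [580.0, -133.0]]
t 10.05 q [ 0.08  0.09 -0.32 -0.   -1.16 -1.41] p [ 0.4925 -0.1513  0.2342] rpy [ 3.141e+00 -1.000e-03 -2.901e+00] F [ 0.6 -0.3  0.1] w 0.0658
```

View pics/w2.png

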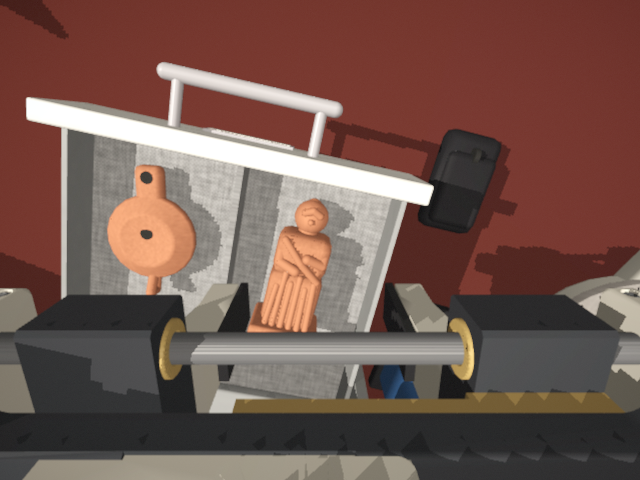

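```bash
python3 - <<'E'
from h import *
Q=np.load('pics/seg2.npz')['Q']
for a in np.arange(.466,.585,.008):
    m=(Q[:,0]>=a)&(Q[:,0]<a+.008)&(Q[:,2]>.108)
    if m.sum()>10:
        q=Q[m]; print(round(a+.004,3),m.sum(),np.round([q[:,1].min(),q[:,1].max(),(q[:,1].min()+q[:,1].max())/2,q[:,2].max()],4))
E
```

```text
0.47 164 [-0.1678 -0.148  -0.1579  0.1225]
0.478 322 [-0.1711 -0.1452 -0.1582  0.1233]
0.486 269 [-0.1707 -0.1454 -0.1581  0.123 ]
0.494 435 [-0.1778 -0.139  -0.1584  0.127 ]
0.502 581 [-0.1795 -0.1365 -0.158   0.1302]
0.51 570 [-0.18   -0.1362 -0.1581  0.1333]
0.518 488 [-0.1802 -0.1385 -0.1593  0.1324]
0.526 407 [-0.1798 -0.1387 -0.1593  0.1329]
0.534 523 [-0.1803 -0.1371 -0.1587  0.1304]
0.542 474 [-0.1805 -0.1371 -0.1588  0.1308]
0.55 460 [-0.1805 -0.1371 -0.1588  0.1311]
0.558 454 [-0.1808 -0.1372 -0.159   0.1311]
0.566 450 [-0.1813 -0.1374 -0.1593  0.1314]
0.574 675 [-0.188  -0.1326 -0.1603  0.1373]
0.582 29 [-0.1873 -0.1751 -0.1812  0.1366]
```

Call:
drive_tool(targets=[[0.4,-0.1,0,0,0,-0.9],[0.4,-0.1,0,0,0,-0.9],[0,0,-0.4,0,0,-0.6],[0,0,-0.6,0,0,0],[0,0,-0.6,0,0,0]], claw=0.69)

```text
t: 10.68
eef_pos: [0.5246, -0.1593, 0.1698]
ee_rot: [3.141, 0.0, 3.13]
force: [-0.2, -0.3, 0.7]
width: 0.0604
```

Call:
drive_tool(targets=[[0,0,-0.6,0,0,0],[0,0,-0.5,0,0,0],[0,0,-0.3,0,0,0],[0,0,0,0,0,0]])

```text
t: 11.18
eef_pos: [0.5242, -0.1594, 0.1139]
ee_rot: [-3.142, -0.002, 3.129]
force: [1.0, -0.1, 0.6]
width: 0.0607
```

Call:
drive_tool(targets=[[0,0,-0.3,0,0,0],[0,0,-0.1,0,0,0],[0,0,0,0,0,0]])

```text
t: 11.55
eef_pos: [0.5245, -0.1594, 0.0984]
ee_rot: [-3.142, -0.0, 3.128]
force: [0.9, -0.6, 0.2]
width: 0.0605
```

Call:
drive_tool(targets=[[0,0,0,0,0,0],[0,0,0,0,0,0],[0,0,0,0,0,0]], claw=0, newtons=25)

```text
t: 11.92
eef_pos: [0.5248, -0.1593, 0.0988]
ee_rot: [3.141, 0.0, 3.128]
force: [0.1, 0.1, 1.4]
width: 0.0435
```

Call:
drive_tool(targets=[[0,0,0.2,0,0,0],[0,0,0.3,0,0,0],[0,0,0.5,0,0,0],[0,0,0,0,0,0]])

```text
t: 12.42
eef_pos: [0.5259, -0.1594, 0.1405]
ee_rot: [-3.142, 0.004, 3.128]
force: [0.6, 0.1, -2.2]
width: 0.0439
```

Call:
drive_tool(targets=[[0,0,0.9,0,0,0],[0,0,1,0,0,0],[0,0,1,0,0,0.9],[0,0.4,1,0,0,0.9],[0,0.6,0.1,0,0,0.98]])

```text
t: 13.05
eef_pos: [0.5258, -0.1194, 0.3013]
ee_rot: [-3.14, 0.005, -2.862]
force: [0.9, 0.2, -3.8]
width: 0.0436
```

Call:
drive_tool(targets=[[0.12,0.62,0,0,0,0.99],[0.12,0.62,0,0,0,0.99],[0.12,0.62,0,0,0,0.99],[0.12,0.62,0,0,0,0.99],[0.12,0.62,0,0,0,0.99]])

```text
t: 13.68
eef_pos: [0.5484, 0.0055, 0.2978]
ee_rot: [3.141, -0.001, -2.342]
force: [0.8, -0.1, -2.9]
width: 0.0437
```

Call:
drive_tool(targets=[[0.12,0.62,0,0,0,0.99],[0.12,0.62,0,0,0,0.99],[0.12,0.62,0,0,0,0.99],[0.12,0.62,0,0,0,0.99],[0.12,0.62,0,0,0,0.99]])

```text
t: 14.3
eef_pos: [0.5724, 0.1295, 0.2977]
ee_rot: [3.141, -0.0, -1.824]
force: [0.1, 0.0, -1.8]
width: 0.0442
```

Call:
drive_tool(targets=[[0.12,0.64,0,0,0,0.99],[0.12,0.64,0,0,0,0.99],[0.12,0.64,0,0,0,0.99],[0.12,0.64,0,0,0,0.99],[0.12,0.64,0,0,0,0.99]])

```text
t: 14.92
eef_pos: [0.5965, 0.2575, 0.2976]
ee_rot: [3.14, -0.0, -1.305]
force: [0.4, 0.0, -3.0]
width: 0.0438
```

```bash
python3 - <<'E'
from h import *
st()
E
```

```text
t 14.93 q [ 0.71  0.28  0.07 -0.   -1.35 -0.44] p [0.5965 0.2575 0.2976] rpy [ 3.14  -0.    -1.305] F [ 0.4  0.  -3. ] w 0.0438
```

Call:
drive_tool(targets=[[0,0,-0.8,0,0,0],[0,0,-1,0,0,0],[0,0,-1,0,0,0],[0,0,-1,0,0,0],[0,0,-0.9,0,0,0]])

```text
t: 15.55
eef_pos: [0.596, 0.2562, 0.1083]
ee_rot: [3.14, -0.0, -1.309]
force: [-0.0, 0.3, -1.9]
width: 0.0441
```

Call:
drive_tool(targets=[[0,0,-0.6,0,0,0],[0,0,-0.4,0,0,0],[0,0,-0.2,0,0,0],[0,0,-0.1,0,0,0],[0,0,0,0,0,0]])

```text
t: 16.18
eef_pos: [0.597, 0.2568, 0.0591]
ee_rot: [-3.141, 0.0, -1.309]
force: [-0.8, -0.0, -2.1]
width: 0.044
```

Call:
drive_tool(targets=[[0,0,-0.1,0,0,0],[0,0,-0.05,0,0,0],[0,0,-0.03,0,0,0],[0,0,0,0,0,0]])

```text
t: 16.68
eef_pos: [0.5967, 0.2567, 0.0519]
ee_rot: [-3.141, -0.0, -1.309]
force: [-1.6, -0.1, 3.6]
width: 0.0441
```

Call:
drive_tool(targets=[[0,0,0,0,0,0],[0,0,0,0,0,0],[0,0,0,0,0,0]], claw=0.72)

```text
t: 17.05
eef_pos: [0.5968, 0.2567, 0.0513]
ee_rot: [-3.141, 0.0, -1.309]
force: [0.1, 0.6, -0.7]
width: 0.0625
```

Call:
drive_tool(targets=[[0,0,0.3,0,0,0],[0,0,0.8,0,0,0],[0,0,1,0,0,0],[0,0,1,0,0,0],[0,0,0.4,0,0,0]])

```text
t: 17.68
eef_pos: [0.5978, 0.2572, 0.1954]
ee_rot: [-3.137, 0.002, -1.309]
force: [-0.1, 0.2, -0.5]
width: 0.0631
```

```bash
cat >> h.py <<'E'
def segfig(cam,z0):
    c=arm.get_calibration(cam); im,d=arm.grab_frame(cam); P=cloud(c,d)
    for n in ['figurine_mid','figurine_head']: lm(n,cam,c)
    r=arm.cut_out('figurine_mid',cam)
    if not r: print('no seg'); return im,d,None
    Q=P[r[0]['pixels']&(d>0)]; Q=Q[(Q[:,2]>z0)]
    if len(Q):
        b=cv2.minAreaRect((Q[:,:2]*1000).astype(np.float32)); print(cam,len(Q),b,cv2.boxPoints(b).round().tolist())
    return im,d,Q
E
python3 - <<'E'
from h import *
im,d,Q=segfig('wrist',.056); cv2.imwrite('pics/w3.png',im[:,:,::-1])
im2,d2,Q2=segfig('top',.056)
s=st()
hd=np.array([np.cos(np.radians(-75)),np.sin(np.radians(-75))]); n=np.array([-hd[1],hd[0]])
for q in (Q,Q2):
  if q is None: continue
  X=(q[:,:2]-[.597,.2567])@hd; Y=(q[:,:2]-[.597,.2567])@n
  print('long ext',np.round(np.percentile(X,[.3,99.7]),4))
  for a in np.arange(-.06,.065,.015):
    m=abs(X-a)<.006
    if m.sum()>10: print(round(a,3),m.sum(),np.round([*np.percentile(Y[m],[1,99]),np.percentile(Y[m],[1,99]).mean(),q[m,2].max()],4))
E
```

```text
wrist figurine_mid land 0.56 [0.5915 0.2608 0.0646]
wrist figurine_head land 0.69 [0.609  0.2136 0.0604]
wrist 7499 ((595.7889404296875, 259.4547119140625), (58.13203048706055, 120.47769165039062), 15.52423095703125) [[552.0, 310.0], [584.0, 194.0], [640.0, 209.0], [608.0, 325.0]]
top figurine_mid land 0.6 [0.5966 0.2606 0.0633]
top figurine_mid land 0.47 [ 0.4334 -0.0117  0.018 ]
top figurine_head land 0.65 [0.6093 0.2172 0.0546]
no seg
t 18.07 q [ 0.71  0.34 -0.1  -0.   -1.13 -0.44] p [0.5961 0.2563 0.1898] rpy [ 3.139e+00 -1.000e-03 -1.309e+00] F [ 0.3 -0.5 -0.8] w 0.0631
long ext [-0.0626  0.0558]
-0.06 648 [-0.0288  0.0272 -0.0008  0.0903]
-0.045 1022 [-0.0279  0.0257 -0.0011  0.0886]
-0.03 717 [-0.0226  0.0209 -0.0009  0.0843]
-0.015 750 [-0.0221  0.0205 -0.0008  0.0841]
0.0 719 [-0.0212  0.0204 -0.0004  0.0861]
0.015 844 [-0.0215  0.021  -0.0003  0.086 ]
0.03 698 [-0.0205  0.0192 -0.0006  0.082 ]
0.045 497 [-0.0135  0.0131 -0.0002  0.0763]
0.06 69 [-0.0064  0.0061 -0.0002  0.0671]
```

View pics/w3.png

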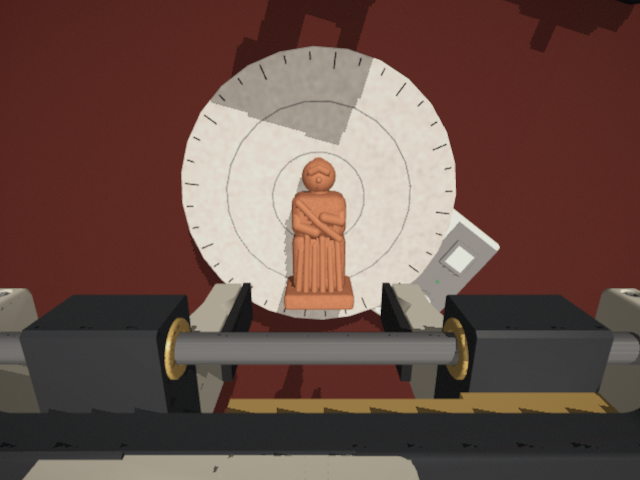

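Call:
drive_tool(targets=[[0.1,-0.2,0,0.94,0.25,0],[0.1,-0.2,0,0.94,0.25,0],[0.05,-0.2,-0.1,0.94,0.25,0],[0.05,-0.2,-0.2,0.94,0.25,0],[0.05,-0.2,-0.2,0.94,0.25,0]], newtons=40)

```text
t: 18.7
eef_pos: [0.6107, 0.2165, 0.1708]
ee_rot: [-3.14, 0.513, -1.309]
force: [0.1, -0.1, 0.3]
width: 0.0634
```

Call:
drive_tool(targets=[[0,-0.2,-0.4,0.94,0.25,0],[0,0,-0.4,0,0,0],[0,0,-0.2,0,0,0],[0,0,0,0,0,0]])

```text
t: 19.2
eef_pos: [0.6101, 0.2095, 0.1308]
ee_rot: [-3.141, 0.61, -1.308]
force: [0.0, 0.7, 0.7]
width: 0.0635
```

```bash
python3 - <<'E'
from h import *
s=st(); Rm=R.from_euler('xyz',s['ee_rot']).as_matrix(); print('a',np.round(Rm[:,2],3),'y',np.round(Rm[:,1],3))
print('to target units',np.round((np.array([.5967,.2579,.055])-s['eef_pos'])/.04,2))
E
```

```text
t 19.2 q [ 0.23  0.47  0.05 -0.65 -1.25  0.27] p [0.6101 0.2095 0.1308] rpy [-3.141  0.61  -1.308] F [0.  0.7 0.7] w 0.0635
a [-0.149  0.554 -0.819] y [-0.966 -0.26  -0.   ]
to target units [-0.34  1.21 -1.9 ]
```

Call:
drive_tool(targets=[[-0.12,0.42,-0.6,0,0,0],[-0.12,0.42,-0.6,0,0,0],[-0.06,0.22,-0.4,0,0,0],[-0.03,0.1,-0.2,0,0,0],[0,0,0,0,0,0]])

```text
t: 19.82
eef_pos: [0.5974, 0.2553, 0.0594]
ee_rot: [-3.14, 0.611, -1.308]
force: [-0.8, -0.5, 0.0]
width: 0.0633
```

Call:
drive_tool(targets=[[0,0.06,-0.08,0,0,0],[0,0,0,0,0,0]])

```text
t: 20.08
eef_pos: [0.5978, 0.2573, 0.0565]
ee_rot: [-3.139, 0.611, -1.308]
force: [-0.3, 0.1, 0.4]
width: 0.063
```

Call:
drive_tool(targets=[[0,0,0,0,0,0],[0,0,0,0,0,0],[0,0,0,0,0,0],[0,0,0,0,0,0]], claw=0, newtons=40)

```text
t: 20.58
eef_pos: [0.5974, 0.2573, 0.0563]
ee_rot: [-3.14, 0.611, -1.308]
force: [-0.3, -1.1, 2.9]
width: 0.0439
```

Call:
drive_tool(targets=[[0,0,0.3,0,0,0],[0,0,0.6,0,0,0],[0,0,0.8,0,0,0],[0,0,0.8,0,0,0],[0,0,0,0,0,0]])

```text
t: 21.2
eef_pos: [0.5993, 0.2578, 0.1614]
ee_rot: [-3.131, 0.611, -1.303]
force: [-0.1, 0.2, -2.4]
width: 0.0439
```

```bash
python3 - <<'E'
from h import *
im,d=arm.grab_frame('scene'); cv2.imwrite('pics/s4.png',im[100:460,200:600,::-1])
st()
E
```

```text
t 21.25 q [ 0.31  0.42  0.05 -0.65 -1.24  0.19] p [0.5983 0.2577 0.1592] rpy [-3.135  0.611 -1.305] F [-0.1  0.3 -2.5] w 0.044
```

View pics/s4.png

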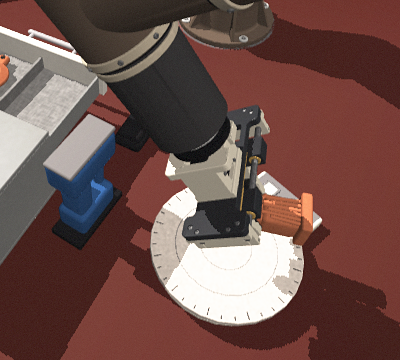

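Call:
drive_tool(targets=[[0,0,0,-0.7,-0.188,0],[0.01,-0.05,0,-0.966,-0.259,0],[0.01,-0.05,0,-0.966,-0.259,0],[0.01,-0.05,0,-0.966,-0.259,0],[0.01,-0.05,0,-0.966,-0.259,0]])

```text
t: 21.88
eef_pos: [0.5986, 0.2494, 0.156]
ee_rot: [-3.141, 0.113, -1.309]
force: [-0.3, -0.1, -2.6]
width: 0.0442
```

Call:
drive_tool(targets=[[0.01,-0.05,0,-0.966,-0.259,0],[0.01,-0.05,0,-0.966,-0.259,0],[0.01,-0.05,0,-0.966,-0.259,0],[0.01,-0.05,0,-0.966,-0.259,0],[0.01,-0.05,0,-0.966,-0.259,0]])

```text
t: 22.5
eef_pos: [0.6006, 0.2394, 0.1559]
ee_rot: [-3.141, -0.411, -1.308]
force: [-0.0, -0.3, -2.3]
width: 0.0435
```

Call:
drive_tool(targets=[[0.01,-0.05,0,-0.966,-0.259,0],[0.01,-0.05,0,-0.966,-0.259,0],[0.01,-0.05,0,-0.966,-0.259,0],[0.01,-0.05,0,-0.966,-0.259,0],[0.01,-0.05,0,-0.966,-0.259,0]])

```text
t: 23.12
eef_pos: [0.6028, 0.2296, 0.1557]
ee_rot: [-3.141, -0.934, -1.308]
force: [0.8, 0.0, -2.2]
width: 0.0442
```

Call:
drive_tool(targets=[[0,0,0,-0.266,-0.071,0],[0,0,0,0,0,0],[0,0,0,0,0,0]])

```text
t: 23.5
eef_pos: [0.6033, 0.2294, 0.1567]
ee_rot: [-3.139, -0.957, -1.31]
force: [0.2, 0.3, -1.5]
width: 0.0438
```

```bash
python3 - <<'E'
from h import *
s=st(); Rm=R.from_euler('xyz',s['ee_rot']).as_matrix(); print('a',np.round(Rm[:,2],3),'y',np.round(Rm[:,1],3))
print('want a [.212 -.791 -.574]; units',np.round((np.array([.6049,.2286,.1069])-s['eef_pos'])/.04,2))
c=arm.get_calibration('scene'); im,d=arm.grab_frame('scene'); cv2.imwrite('pics/s5.png',cv2.resize(im[200:440,260:580,::-1],(640,480)))
P=cloud(c,d)
for n in ['figurine_mid','figurine_head']: lm(n,'scene',c)
r=arm.cut_out('figurine_mid','scene')
if r:
    Q=P[r[0]['pixels']&(d>0)]; print(np.round(np.percentile(Q,[1,50,99],axis=0),3)); np.savez('pics/s5.npz',Q=Q)
    for z in np.arange(.09,.25,.012):
        m=abs(Q[:,2]-z)<.005
        if m.sum()>8: print(round(z,3),m.sum(),np.round(np.median(Q[m],0),4))
E
```

```text
t 23.5 q [ 1.    0.64 -0.3   0.66 -1.42 -1.12] p [0.6033 0.2294 0.1567] rpy [-3.139 -0.957 -1.31 ] F [ 0.2  0.3 -1.5] w 0.0438
a [ 0.213 -0.789 -0.576] y [-0.966 -0.259 -0.001]
want a [.212 -.791 -.574]; units [ 0.04 -0.02 -1.24]
scene figurine_mid land 0.67 [0.6019 0.2401 0.1522]
scene figurine_head land 0.97 [0.5994 0.2329 0.1978]
[[0.572 0.215 0.047]
 [0.615 0.237 0.175]
 [0.632 0.267 0.213]]
0.102 310 [0.623  0.2474 0.1046]
0.114 93 [0.6209 0.2405 0.1143]
0.126 78 [0.6222 0.2345 0.1252]
0.138 45 [0.6234 0.2281 0.1383]
0.15 55 [0.6214 0.2268 0.1487]
0.162 48 [0.6227 0.2288 0.1636]
0.174 124 [0.6196 0.2375 0.1744]
0.186 318 [0.6139 0.2412 0.1844]
0.198 76 [0.6142 0.234  0.1998]
0.21 281 [0.6053 0.2351 0.2095]
```

View pics/s5.png

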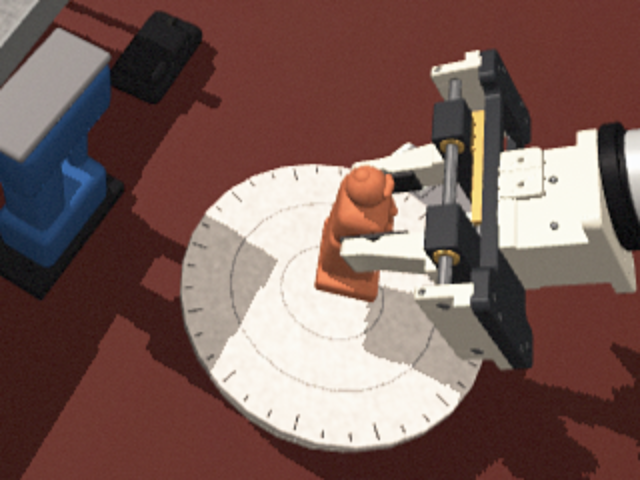

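Call:
drive_tool(targets=[[0.02,0,-0.3,0,0,0],[0.02,-0.02,-0.4,0,0,0],[0,0,-0.25,0,0,0],[0,0,-0.1,0,0,0],[0,0,0,0,0,0]])

```text
t: 24.32
eef_pos: [0.6047, 0.2286, 0.1138]
ee_rot: [3.141, -0.96, -1.307]
force: [0.3, -0.3, -2.7]
width: 0.0439
```

Call:
drive_tool(targets=[[0,0,-0.06,0,0,0],[0,0,-0.04,0,0,0],[0,0,-0.03,0,0,0],[0,0,0,0,0,0]])

```text
t: 24.82
eef_pos: [0.6047, 0.2288, 0.1104]
ee_rot: [-3.139, -0.961, -1.309]
force: [-2.9, 0.9, 5.3]
width: 0.0437
```

```bash
python3 - <<'E'
from h import *
s=arm.get_state(); print(np.round(s['moment'],2),np.round(s['force'],1))
for cam in ['scene','top']:
    c=arm.get_calibration(cam); im,d=arm.grab_frame(cam)
    for n in ['figurine_mid','figurine_head']: lm(n,cam,c)
    r=arm.cut_out('figurine_mid',cam)
    if r:
        P=cloud(c,d);Q=P[r[0]['pixels']&(d>0)]; Q=Q[np.linalg.norm(Q[:,:2]-[.603,.237],axis=1)<.08]; hd=np.array([.259,-.966])
        print(cam,np.percentile(Q[:,2],[1,50,99]).round(4))
        for z in np.arange(.05,.17,.01):
            m=abs(Q[:,2]-z)<.004
            if m.sum()>8:
                X=(Q[m,:2]-[.6027,.2368])@hd; Y=(Q[m,:2]-[.6027,.2368])@np.array([.966,.259]); print(round(z,3),m.sum(),np.round(np.percentile(X,[2,98]),4),np.round(np.percentile(Y,[2,98]),4))
E
```

```text
[ 1.53  0.96 -0.71] [-2.9  0.9  5.3]
scene figurine_mid land 0.82 [0.6042 0.2385 0.1074]
scene figurine_head land 0.72 [0.6044 0.2332 0.1529]
scene [0.0509 0.1328 0.1674]
0.05 40 [-0.0224  0.0178] [0.0044 0.0289]
0.06 221 [-0.024   0.0174] [0.002  0.0286]
0.07 73 [-0.0178  0.0178] [-0.0097  0.0221]
0.08 42 [-0.0009  0.0179] [-0.013   0.0219]
0.09 28 [0.0059 0.0179] [-0.0119  0.0217]
0.1 43 [0.0095 0.0178] [-0.0119  0.0213]
0.11 10 [0.012  0.0178] [-0.0103  0.0201]
0.12 33 [-0.0194  0.018 ] [-0.013   0.0211]
0.13 106 [-0.0208  0.0178] [-0.0125  0.0223]
0.14 246 [-0.0147  0.016 ] [-0.0025  0.0203]
0.15 36 [-0.0072  0.0172] [0.0025 0.0137]
0.16 194 [-0.0108  0.0163] [-0.0084  0.013 ]
top figurine_head land 0.66 [0.6071 0.2338 0.1523]
top figurine_head land 0.23 [ 0.4319 -0.0118  0.0192]
top [0.0524 0.134  0.1674]
0.05 15 [-0.0274  0.0219] [-0.0287  0.0386]
0.06 130 [-0.0167  0.022 ] [-0.029   0.0252]
0.07 30 [0.0039 0.0225] [-0.0224  0.0132]
0.08 28 [0.0083 0.0223] [-0.0221  0.0135]
0.09 27 [0.011  0.0223] [-0.0217  0.0138]
0.1 46 [0.0138 0.0222] [-0.0214  0.016 ]
0.12 30 [-0.0165  0.0223] [-0.0222  0.0127]
0.13 79 [-0.0166  0.022 ] [-0.0215  0.0141]
0.14 166 [-0.0097  0.0202] [-0.0192  0.0167]
0.15 16 [-0.0011  0.0212] [-0.0126  0.0013]
0.16 174 [-0.0068  0.0206] [-0.0125  0.0102]
```

Call:
drive_tool(targets=[[0,0,0,0,0,0],[0,0,0,0,0,0],[0,0,0,0,0,0]], claw=0.75)

```text
t: 25.6
eef_pos: [0.6047, 0.2286, 0.1089]
ee_rot: [-3.141, -0.96, -1.308]
force: [0.9, 0.0, 0.7]
width: 0.0644
```

Call:
drive_tool(targets=[[-0.06,0.24,0.17,0,0,0],[-0.12,0.47,0.34,0,0,0],[-0.19,0.71,0.52,0,0,0],[-0.19,0.71,0.52,0,0,0],[-0.1,0.5,0.7,0,0,0]])

```text
t: 26.22
eef_pos: [0.5776, 0.3357, 0.1996]
ee_rot: [3.141, -0.96, -1.306]
force: [0.7, 0.1, 0.1]
width: 0.0657
```

```bash
python3 - <<'E'
from h import *
st()
c=arm.get_calibration('scene'); im,d=arm.grab_frame('scene'); cv2.imwrite('pics/s6.png',im[:,:,::-1])
for n in ['figurine_mid','figurine_head','handle','start_top']: lm(n,'scene',c)
c=arm.get_calibration('top'); im,d=arm.grab_frame('top'); lm('handle','top',c); lm('start_top','top',c); lm('stop_key','top',c)
P=cloud(c,d);P=P[d>0]; m=(abs(P[:,2]-0.125)<.008)&(P[:,0]>.36)&(P[:,0]<.42)&(P[:,1]<-.1)&(P[:,1]>-.33); print(P[m].mean(0))
E
```

```text
t 26.23 q [ 1.11  0.69 -0.08  0.58 -1.61 -1.07] p [0.5776 0.3357 0.1996] rpy [ 3.141 -0.96  -1.306] F [0.7 0.1 0.1] w 0.0657
scene figurine_mid land 0.77 [0.6026 0.238  0.1057]
scene figurine_head land 0.78 [0.6051 0.23   0.1495]
scene handle land 0.86 [ 0.4026 -0.2162  0.1233]
scene start_top land 0.66 [0.4751 0.3224 0.025 ]
top handle land 0.81 [ 0.4014 -0.22    0.1203]
top start_top land 0.55 [0.4706 0.3175 0.0263]
top start_top land 0.34 [ 0.5279 -0.291   0.1052]Traceback (most recent call last):
  File "<stdin>", line 5, in <module>
  File "h.py", line 13, in lm
    for r in getattr(arm,f)(name,cam)[:2]: print(cam,name,f[:4],round(r['score'],2),np.round(w(c,r['point']),4))
             ~~~~~~~~~~~~~~^^^^^^^^^^
ValueError: it knows: cabinet, drawer_floor, figurine_head, figurine_mid, handle, lamp_mid, mouse_mid, platter, scanner_mid, start_top, turntable
```

View pics/s6.png

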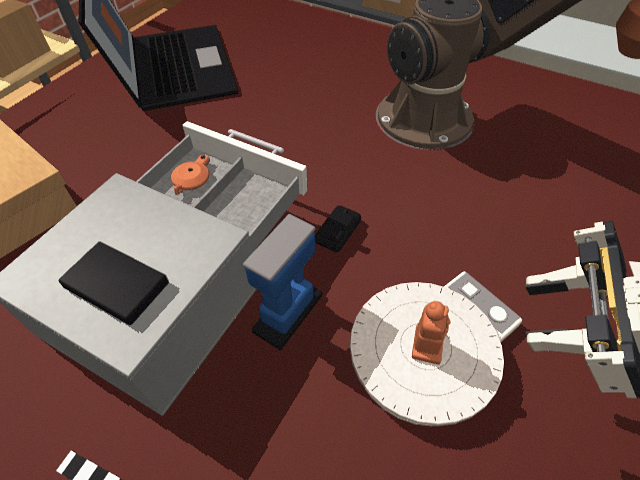

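Call:
drive_tool(targets=[[-0.4,0.1,0.4,0.966,0.259,0],[-0.4,0,0.4,0.966,0.259,0],[-0.4,-0.1,0.4,0.966,0.259,0],[-0.4,-0.2,0.4,0.966,0.259,0],[-0.4,-0.3,0.4,0.966,0.259,0]], claw=0.25)

```text
t: 27.25
eef_pos: [0.4977, 0.3133, 0.2792]
ee_rot: [-3.141, -0.433, -1.308]
force: [-0.9, -0.8, 0.4]
width: 0.024
```

Call:
drive_tool(targets=[[-0.3,-0.5,0,0.966,0.259,0],[-0.3,-0.5,0,0.966,0.259,0],[-0.3,-0.5,0,0.966,0.259,0],[-0.3,-0.6,0,0.966,0.259,0],[-0.3,-0.8,0,0.16,0.04,0]])

```text
t: 27.88
eef_pos: [0.4379, 0.1961, 0.2793]
ee_rot: [-3.139, 0.003, -1.31]
force: [0.8, 0.2, -0.5]
width: 0.0217
```

Call:
drive_tool(targets=[[-0.1,-0.95,0,0,0,-0.4],[-0.1,-0.95,0,0,0,-0.4],[-0.1,-0.95,0,0,0,-0.4],[-0.1,-0.95,0,0,0,-0.4],[-0.1,-0.95,0,0,0,-0.4]])

```text
t: 28.5
eef_pos: [0.4175, 0.0062, 0.2787]
ee_rot: [-3.141, -0.0, -1.52]
force: [0.6, -1.2, -0.4]
width: 0.0219
```

Call:
drive_tool(targets=[[-0.1,-0.95,0,0,0,-0.2],[-0.1,-0.95,0,0,0,-0.1],[0,-0.95,0,0,0,0],[0,-0.95,0,0,0,0],[0,0,0,0,0,0]])

```text
t: 29.12
eef_pos: [0.4093, -0.1463, 0.2784]
ee_rot: [3.142, -0.0, -1.553]
force: [-1.0, 0.5, -0.2]
width: 0.0219
```

```bash
python3 - <<'E'
from h import *
s=st(); print(np.round((np.array([.4005,-.2155,.107])-s['eef_pos'])/.04,2),(-1.549-s['ee_rot'][2])/.1047)
E
```

```text
t 29.12 q [ 0.11 -0.09 -0.4   0.   -1.26 -0.1 ] p [ 0.4093 -0.1463  0.2784] rpy [ 3.142 -0.    -1.553] F [-1.   0.5 -0.2] w 0.0219
[-0.22 -1.73 -4.28] 0.042414482073756705
```

Call:
drive_tool(targets=[[-0.12,-0.9,0,0,0,0],[-0.1,-0.83,-0.3,0,0,0],[0,0,-1,0,0,0],[0,0,-0.9,0,0,0],[0,0,0,0,0,0]])

```text
t: 29.75
eef_pos: [0.3993, -0.2128, 0.1888]
ee_rot: [3.138, 0.001, -1.55]
force: [0.2, 0.2, 0.4]
width: 0.022
```

```bash
python3 - <<'E'
from h import *
s=st(); c=arm.get_calibration('wrist'); im,d=arm.grab_frame('wrist'); P=cloud(c,d);P=P[d>0]
m=(abs(P[:,2]-0.125)<.005)&(abs(P[:,0]-.401)<.02)&(P[:,1]<-.1)&(P[:,1]>-.33); Q=P[m]; print(len(Q),Q.mean(0),Q.min(0),Q.max(0))
im2,d2=arm.grab_frame('top'); c=arm.get_calibration('top'); lm('handle','top',c)
print(np.round((np.array([.4005,-.2155,.107])-s['eef_pos'])/.04,2))
E
```

```text
t 29.75 q [-0.05  0.02 -0.51 -0.   -1.05  0.07] p [ 0.3993 -0.2128  0.1888] rpy [ 3.138e+00  1.000e-03 -1.550e+00] F [0.2 0.2 0.4] w 0.022
3563 [ 0.40202588 -0.22885648  0.1256578 ] [ 0.39394689 -0.28597114  0.12012525] [ 0.42088962 -0.15631319  0.12959963]
[ 0.03 -0.07 -2.05]
```

Call:
drive_tool(targets=[[0.03,-0.07,-0.8,0,0,0],[0,0,-0.7,0,0,0],[0,0,-0.4,0,0,0],[0,0,-0.12,0,0,0],[0,0,0,0,0,0]])

```text
t: 30.52
eef_pos: [0.4035, -0.2162, 0.1112]
ee_rot: [-3.139, -0.0, -1.549]
force: [0.0, -0.4, 0.9]
width: 0.0221
```

Call:
drive_tool(targets=[[0,0,0,0,0,0],[0,0,0,0,0,0],[0,0,0,0,0,0]], claw=0, newtons=30)

```text
t: 30.9
eef_pos: [0.403, -0.2162, 0.1109]
ee_rot: [-3.139, -0.0, -1.549]
force: [-2.3, 1.0, 5.8]
width: 0.0095
```

Call:
drive_tool(targets=[[0.3,0.007,0,0,0,0],[0.5,0.011,0,0,0,0],[0.6,0.013,0,0,0,0],[0.6,0.013,0,0,0,0],[0.6,0.013,0,0,0,0]])

```text
t: 31.52
eef_pos: [0.5075, -0.2139, 0.1109]
ee_rot: [-3.14, -0.0, -1.549]
force: [-3.4, 0.8, 7.1]
width: 0.01
```

Call:
drive_tool(targets=[[0.6,0.013,0,0,0,0],[0.4,0.009,0,0,0,0],[0.3,0.007,0,0,0,0],[0.15,0,0,0,0,0],[0,0,0,0,0,0]])

```text
t: 32.15
eef_pos: [0.5664, -0.2126, 0.111]
ee_rot: [-3.137, -0.0, -1.549]
force: [1.6, 2.6, 3.2]
width: 0.01
```

Call:
drive_tool(targets=[[0.08,0,0,0,0,0],[0.08,0,0,0,0,0],[0,0,0,0,0,0]])

```text
t: 32.52
eef_pos: [0.5716, -0.2125, 0.1109]
ee_rot: [-3.139, 0.0, -1.549]
force: [-0.1, 3.1, 5.3]
width: 0.0098
```

Call:
drive_tool(targets=[[0.05,0,0,0,0,0],[0.05,0,0,0,0,0],[0,0,0,0,0,0]])

```text
t: 32.9
eef_pos: [0.5732, -0.2124, 0.1109]
ee_rot: [3.14, 0.001, -1.549]
force: [-7.7, 4.4, 12.8]
width: 0.0097
```

Call:
drive_tool(targets=[[0.06,0,0,0,0,0],[0.06,0,0,0,0,0],[0,0,0,0,0,0]])

```text
t: 33.28
eef_pos: [0.5732, -0.2125, 0.1108]
ee_rot: [3.132, 0.001, -1.55]
force: [-21.5, 7.3, 24.0]
width: 0.0102
```

```bash
python3 - <<'E'
from h import *
st(); c=arm.get_calibration('top'); im,d=arm.grab_frame('top'); cv2.imwrite('pics/t7.png',im[:,:,::-1]); np.savez('pics/t7.npz',d=d)
P=cloud(c,d);P=P[d>0]
m=(abs(P[:,2]-0.16)<.004)&(P[:,0]>.55)&(P[:,0]<.68)&(P[:,1]<-.08)&(P[:,1]>-.13); print('top front edge x',np.percentile(P[m,0],[0,1,2]))
m=(abs(P[:,2]-0.145)<.004)&(P[:,0]>.5)&(P[:,0]<.66)&(P[:,1]<-.08)&(P[:,1]>-.13); print('drawer front',m.sum(),np.percentile(P[m,0],[1,50,99]) if m.any() else '')
E
```

```text
t 33.27 q [-0.04  0.36 -0.27 -0.   -0.95  0.06] p [ 0.5732 -0.2125  0.1108] rpy [ 3.132e+00  1.000e-03 -1.550e+00] F [-21.5   7.3  24. ] w 0.0102
top front edge x [0.63721905 0.63721905 0.63721905]
drawer front 0
```

Call:
drive_tool(targets=[[-0.13,0,0,0,0,0],[0,0,0,0,0,0]])

```text
t: 33.58
eef_pos: [0.5731, -0.2125, 0.1109]
ee_rot: [3.141, 0.0, -1.549]
force: [-6.2, 3.2, 10.5]
width: 0.0099
```

Call:
drive_tool(targets=[[0,0,0,0,0,0],[0,0,0,0,0,0]], claw=0.22)

```text
t: 33.83
eef_pos: [0.5747, -0.2128, 0.11]
ee_rot: [-3.14, -0.0, -1.549]
force: [-0.1, -0.2, 0.5]
width: 0.0181
```

Call:
drive_tool(targets=[[0,0,0.5,0,0,0],[0,0,1,0,0,0],[0,0,1,0,0,0],[-0.5,0.2,1,0,0,0],[-0.6,0.6,0.8,0,0,0]])

```text
t: 34.45
eef_pos: [0.5306, -0.1811, 0.2832]
ee_rot: [-3.14, -0.0, -1.551]
force: [0.7, 0.6, -0.6]
width: 0.0194
```

Call:
drive_tool(targets=[[-0.8,0.9,0,0,0,0],[-0.8,1,0,0,0,0],[-0.5,1,0,0,0,0],[0,1,0,0,0,0],[0,1,0,0,0,0]], claw=0)

```text
t: 35.08
eef_pos: [0.4464, 0.0165, 0.2825]
ee_rot: [-3.139, 0.001, -1.549]
force: [0.6, 0.1, -0.8]
width: 0.0004
```

```bash
python3 - <<'E'
from h import *
st(); c=arm.get_calibration('top'); im,d=arm.grab_frame('top'); cv2.imwrite('pics/t8.png',im[:,:,::-1])
lm('handle','top',c); lm('start_top','top',c); lm('figurine_head','top',c)
P=cloud(c,d);P=P[d>0]
m=(abs(P[:,2]-0.125)<.008)&(P[:,0]>.5)&(P[:,0]<.588)&(P[:,1]<-.16)&(P[:,1]>-.27); Q=P[m]; print('handle',len(Q),Q.mean(0) if len(Q) else '')
# keys: bright blobs on panel
m=(P[:,2]>.0245)&(P[:,2]<.032)&(abs(P[:,0]-.46)<.09)&(abs(P[:,1]-.29)<.1); Q=P[m]; print(len(Q)); 
cv2.imwrite('pics/t8c.png',cv2.resize(im[200:360,60:260,::-1],(800,640)[:2] if 0 else (750,600)))
E
```

```text
t 35.08 q [ 0.48 -0.07 -0.37  0.   -1.26 -0.46] p [0.4464 0.0165 0.2825] rpy [-3.139e+00  1.000e-03 -1.549e+00] F [ 0.6  0.1 -0.8] w 0.0004
top handle land 0.74 [ 0.5754 -0.2176  0.1245]
top start_top land 0.68 [ 0.4335 -0.0095  0.0166]
handle 492 [ 0.57427605 -0.21362042  0.12716842]
0
```

View pics/t8.png

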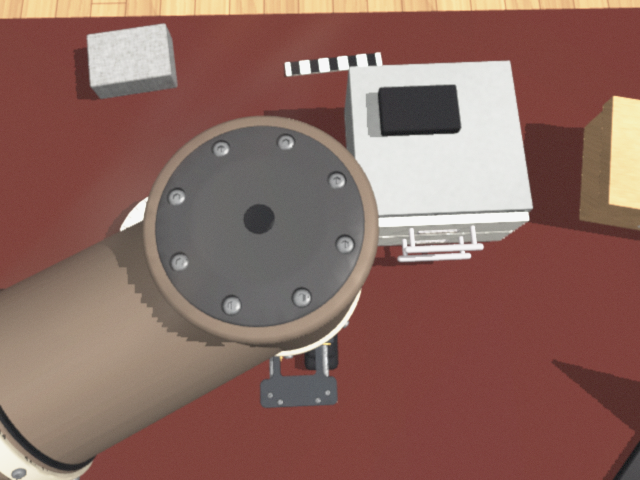

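Call:
drive_tool(targets=[[0.08,0.95,0,0,0,0.3],[0.08,0.95,0,0,0,0.3],[0.08,0.95,0,0,0,0.3],[0.08,0.95,0,0,0,0.3],[0.08,0.95,0,0,0,0.3]])

```text
t: 35.9
eef_pos: [0.4631, 0.2055, 0.282]
ee_rot: [-3.14, -0.0, -1.393]
force: [0.1, -0.5, 0.3]
width: 0.0002
```

Call:
drive_tool(targets=[[0.08,0.95,0,0,0,0.3],[0.08,0.95,0,0,0,0.3],[0.05,0.95,-0.5,0,0,0.3],[0,0,-1,0,0,0],[0,0,-1,0,0,0]])

```text
t: 36.52
eef_pos: [0.4717, 0.3187, 0.1806]
ee_rot: [-3.14, -0.0, -1.299]
force: [0.3, 0.0, -1.2]
width: 0.0003
```

Call:
drive_tool(targets=[[0,0,-1,0,0,0],[0,0,-0.5,0,0,0],[0,0,0,0,0,0]])

```text
t: 36.9
eef_pos: [0.471, 0.3174, 0.1203]
ee_rot: [3.14, -0.002, -1.299]
force: [0.4, 0.2, 0.6]
width: 0.0003
```

```bash
python3 - <<'E'
from h import *
s=st(); c=arm.get_calibration('wrist'); im,d=arm.grab_frame('wrist'); cv2.imwrite('pics/w9.png',im[:,:,::-1]); lm('start_top','wrist',c)
c=arm.get_calibration('scene'); arm.grab_frame('scene'); lm('start_top','scene',c); lm('figurine_mid','scene',c); lm('platter','scene',c)
print(np.round((np.array([.4708,.3209,.027])-s['eef_pos'])/.04,2))
E
```

```text
t 36.9 q [ 0.94  0.28 -0.37  0.   -0.93 -0.67] p [0.471  0.3174 0.1203] rpy [ 3.140e+00 -2.000e-03 -1.299e+00] F [0.4 0.2 0.6] w 0.0003
wrist start_top land 0.85 [0.4735 0.3234 0.0286]
scene start_top land 0.54 [0.4775 0.3239 0.0267]
scene platter land 0.65 [0.6046 0.2393 0.045 ]
[-0.    0.09 -2.33]
```

View pics/w9.png

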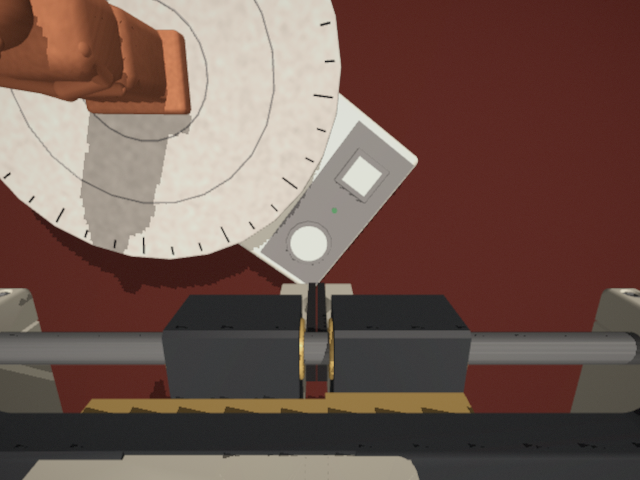

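Call:
drive_tool(targets=[[0,0.1,-0.7,0,0,0],[0,0,-0.7,0,0,0],[0,0,-0.4,0,0,0],[0,0,-0.15,0,0,0],[0,0,0,0,0,0]])

```text
t: 37.83
eef_pos: [0.4713, 0.3235, 0.0445]
ee_rot: [-3.14, 0.0, -1.298]
force: [-0.8, 0.7, 0.9]
width: 0.0001
```

Call:
drive_tool(targets=[[0,0,-0.1,0,0,0],[0,0,-0.08,0,0,0],[0,0,-0.05,0,0,0],[0,0,0,0,0,0]])

```text
t: 38.33
eef_pos: [0.471, 0.3232, 0.0349]
ee_rot: [-3.14, -0.0, -1.298]
force: [-0.6, 0.5, 0.3]
width: 0.0004
```

Call:
drive_tool(targets=[[0,0,-0.1,0,0,0],[0,0,-0.07,0,0,0],[0,0,0,0,0,0]])

```text
t: 38.7
eef_pos: [0.4709, 0.3231, 0.0278]
ee_rot: [-3.141, -0.0, -1.298]
force: [0.9, -0.0, -0.3]
width: 0.0004
```

Call:
drive_tool(targets=[[0,0,-0.04,0,0,0],[0,0,0,0,0,0]])

```text
t: 38.95
eef_pos: [0.4711, 0.3233, 0.0267]
ee_rot: [-3.14, 0.0, -1.298]
force: [-0.2, 0.4, 3.6]
width: 0.0007
```

Call:
drive_tool(targets=[[0,0,-0.04,0,0,0],[0,0,0,0,0,0]])

```text
t: 39.2
eef_pos: [0.4712, 0.3234, 0.0253]
ee_rot: [-3.14, 0.0, -1.298]
force: [-1.8, -0.6, 6.1]
width: 0.0002
```

Call:
drive_tool(targets=[[0,0,-0.03,0,0,0],[0,0,0,0,0,0]])

```text
t: 39.45
eef_pos: [0.4712, 0.3234, 0.025]
ee_rot: [-3.139, 0.0, -1.297]
force: [-4.2, -2.4, 14.5]
width: -0.0001
```

Call:
drive_tool(targets=[[0,0,0.3,0,0,0],[0,0,0.8,0,0,0],[-0.2,0.2,1,0,0,0],[-0.2,0.2,1,0,0,0],[-0.2,0.2,1,0,0,0]])

```text
t: 40.08
eef_pos: [0.4467, 0.3473, 0.1893]
ee_rot: [-3.14, 0.0, -1.298]
force: [0.7, 0.1, -1.1]
width: 0.0004
```

Call:
drive_tool(targets=[[-0.3,0.6,0.5,0,0,0],[-0.5,0.8,0,0,0,0],[-0.5,0.8,0,0,0,0],[-0.5,0.8,0,0,0,0],[0,0,0,0,0,0]])

```text
t: 40.7
eef_pos: [0.3737, 0.4691, 0.2076]
ee_rot: [-3.14, 0.0, -1.296]
force: [-0.4, -0.4, 0.7]
width: 0.0004
```

```bash
python3 - <<'E'
from h import *
st(); ims=[]
for cam in ['scene','top']:
    c=arm.get_calibration(cam); im,d=arm.grab_frame(cam); ims.append(im)
    for n in ['figurine_mid','figurine_head','handle','scanner_mid','mouse_mid']: lm(n,cam,c)
    P=cloud(c,d);P=P[d>0]; m=(abs(P[:,2]-0.125)<.008)&(P[:,0]>.5)&(P[:,0]<.588)&(P[:,1]<-.16)&(P[:,1]>-.27); print('handle x',P[m].mean(0))
    m=(P[:,2]>.0255)&(P[:,2]<.032)&(abs(P[:,0]-.474)<.012)&(abs(P[:,1]-.32)<.012); print('key z',m.sum(),np.median(P[(abs(P[:,0]-.474)<.008)&(abs(P[:,1]-.32)<.008)][:,2]))
cv2.imwrite('pics/f10.png',cv2.resize(np.vstack(ims),(400,600))[:,:,::-1])
E
```

```text
t 40.7 q [ 1.22  0.25 -0.19  0.   -1.13 -0.95] p [0.3737 0.4691 0.2076] rpy [-3.14   0.    -1.296] F [-0.4 -0.4  0.7] w 0.0004
scene figurine_mid land 0.53 [0.6423 0.0068 0.0999]
scene figurine_head land 0.97 [0.6048 0.2307 0.1536]
scene figurine_head land 0.71 [ 0.5976  0.2383 -0.0024]
scene handle land 0.56 [ 0.5741 -0.2149  0.1247]
scene scanner_mid land 0.93 [0.6446 0.0092 0.0976]
handle x [ 0.57486462 -0.21361454  0.12616544]
key z 168 0.027843892382679813
top figurine_mid land 0.68 [0.6025 0.2341 0.1058]
top figurine_head land 0.84 [0.6084 0.2345 0.1503]
top handle land 0.55 [ 0.5753 -0.2162  0.1206]
top mouse_mid land 0.62 [ 0.4352 -0.011   0.0193]
handle x [ 0.57429379 -0.21394708  0.12714511]
key z 153 0.02759831086337311
```

View pics/f10.png

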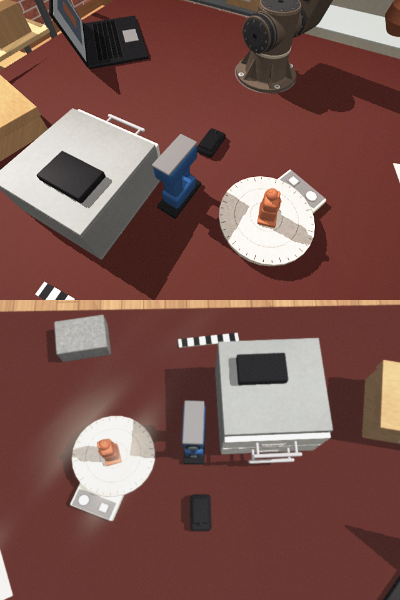

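```bash
python3 -c "
from station import arm
print(arm.job_done())"
```

```text
the job is handed in; nothing more can be done
None
```

The job is done and handed in at about 41 s of the 72 s allowed; it reported no verdict.

**What I did:** I pulled the top drawer open about 0.17 m and lifted the figurine out. I laid it on its back on the platter, let go, and took a fresh hold with the tool tilted. I then stood it upright in the middle of the platter. After that I pushed the drawer in until it met its stop, at about 21 N, and pressed the round start key until it was fully down. At the last reading that was 2 mm of travel and 14 N. Then I let go and backed the arm off.

**Last checks:**
- **Figurine:** it stands upright, about 3 mm from the platter's middle, with its mid point about 61 mm above the platter. Before I let go, its flat back measured vertical.
- **Drawer:** the handle is at x ≈ 0.574–0.575 m, against 0.573 m worked out for shut.
- **Lamp:** it was seen lying in its compartment while the drawer was open. It cannot be seen now that the drawer is shut.
- **Start key:** its top reads about 27.7 mm above the desk, so it has sprung back.
- **Scanner and mouse:** both measure within about 6 mm of where they started, which is close to the measuring noise.
- **Arm:** it is clear, and the force reading is about zero.

**Disagreements:** two network reports were clearly wrong. One put `figurine_mid` on the scanner in the last scene picture, and an earlier one put `start_top` on the mouse. I discarded both after comparing them with the other camera and the pictures. While setting the figurine down, contact came about 3 mm higher than I had worked out, but the depth pictures showed it upright and seated.

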